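# Tighten a lens retaining ring with a two-pin spanner

### The arm

A 6-joint arm with a two-finger parallel gripper is mounted at the origin on a cart in front of the work surface, level with it; the furniture and walls round the work are solid. World frame = base frame: x ahead of the robot, y to its left, z up, the work surface at z = 0. Lengths are in m, angles in rad, forces in N, time in s.
With the tool pointing down it reaches from about 0.3 to 0.775 m from the base axis. Payload 14.6 kg.
Tool frame: the origin (TCP) lies at the very end of the fingers, on their centre line; the grasp point (between the pads) lies 19 mm behind it; z points along the fingers, x is the direction in which the jaws open and shut, and the axes are right-handed (so a half turn about z gives the same grasp; the last joint's range is limited). The gripper opens to 94 mm and grips with 3 to 60 N. Pads are 16 mm wide; open, the fingers measure 119 mm over their backs; the gripper's body (75 mm by 177 mm) begins 78 mm behind the grasp point.
Start: joints at [-1.259, 0.3, 1.521, -0, 1.321, -0.067], TCP at [0.203, -0.511, 0.205] pointing down, gripper open.
Joint ranges: [-3.03, 3.03], [-0.79, 2.21], [0.23, 2.52], [-1.04, 4.18], [0, 3.07], [-2.55, 2.55]. Speed limits (rad/s): [2.22, 2.22, 2.57, 3.14, 3.14, 3.14].

### API

Orientations are given as [roll, pitch, yaw] about the fixed x, y, z axes, in that order (R = Rz(yaw) Ry(pitch) Rx(roll)).
In Python, from station import ctrl gives the robot as it stands.
- The arm moves only by the shell command python3 -m inch 'ROWS' [FORCE]. ROWS is JSON, one flat list of numbers, 7 for each row, row after row: the shift along the tool's x, y, z in cm, then the turn, a rotation vector about the tool's x, y, z in rad, then the opening, from 0 (shut) to 1 (fully open). In form: [tx, ty, tz, wx, wy, wz, claw, tx, ty, tz, wx, wy, wz, claw, ...]. A call has 1 to 20 rows; each row shifts and turns the commanded pose from where the row before left it, along the tool's axes as they then stand; what a row does not reach is not made up. A row lasts 1/8 s, in which the tool goes at most 62.5 mm and 10.7 degrees, less where a joint would pass 70% of its speed; a pose out of reach is approached as far as the arm can. A call is refused whole if a number of a shift passes 6.25 or a number of a turn 0.188, either way. A call with a gripper value outside its range is refused whole. The fingers move at their own pace and stop on an object; FORCE is the grip in N (left out, the last holds). Time passes only in rows, so rows that do not move let the fingers close. It gives the time, the measured TCP pose, the force and the opening at its end, in the units of the state.
- ctrl.get_obs(): the state, without advancing time (a new reading comes with each control period).
- ctrl.camera(name): name is "scene" or "top" or "wrist"; returns (picture, depth): 480x640x3 uint8, red, green, blue; 480x640 float32, m along the optical axis (not along the pixel's ray), 0 where there is no reading.
- ctrl.camera_params(name): a dict with "vertical_fov" (degrees; the focal length in pixels is half the picture's height over the tangent of half this angle, whatever the lens; pixels are square), "cx", "cy" (the principal point, pixels), "camera_from_world" (4x4, takes a point from world to camera coordinates); the wrist camera has in their place "mount" (4x4, takes a point from camera to tool coordinates, whose origin is the TCP and whose axes are the tool frame's). Camera axes: x right, y down, z forward; pixel columns grow to the right and rows downward; lengths in m; the calibration is good to about 2 mm. A picture is of the moment at which its call begins: read the wrist's pose just before it. camera_params takes no time and is no camera call.
- ctrl.hand_in(): hands the job in, once; it reports no verdict.
Trained networks look in the newest picture that a camera, given by its name, has taken for a name from the list of things; names that differ only in an ending like _2 or _b are one class to them, and where a whole thing is asked for, a point or a joint stands for the part that bears it (a point fixed in the world has none). Each returns a list of dicts, best first, with "score" (0 to 1); they miss things now and then, are a little off and sometimes report something else, mostly with a low value. They report only what shows in the picture. A call takes as long as a camera call. They do not tell look-alikes from the thing itself.
- ctrl.spot_in(camera, label): "bbox" ([centre column, centre row, width, height] in pixels, round what is visible of it).
- ctrl.place_of(camera, label): "centre" ([column, row] in pixels: a listed point, or the origin of a listed thing).
The state is a dict: "time_s": time; "qpos": joint angles; "joint_vel": joint speeds; "tau": joint torques, N m; "ee_pos": TCP position; "eef_rot": TCP orientation; "force": force on the tool from outside, world axes, zero at the start; "moment": the same for the moment, N m; "grip_width": finger opening in m.
Only numpy, scipy, OpenCV 4.12 (cv2) and the standard library are available. Lean on these libraries where they do the work, as an engineer would, in place of code of your own. Each camera call takes 0.05 s, during which the arm holds its last target. There are 200 camera calls.

### The job

The retaining ring that holds the front glass of this camera lens is only finger-started. Take the two-pin spanner from its cradle, feel both pins lightly into the ring's two holes until they are well in, and tighten the ring clockwise until it is firm, about half a newton metre and certainly not one. Then set the spanner back in its cradle as it was, leaving the ring tight; press gently, keep off the glass and leave the other things on the bench where they lie.

Things in the scene. Friction and masses are not known exactly. Their poses are not given: they have to be found in the camera images.
- lens_unit: code-reading camera clamped lens upward on a dark steel plate (116 x 136 x 10 mm), bolted down; 92.5 mm high. Origin at the centre of the plate's underside, z up. Grey housing 66 mm square, black lens 78 mm across on the z axis. The ring, the glass and the lens are coaxial.
- ring_centre (a point): on the lens axis, level with the ring's top face, 90 mm above the bench; axes as lens_unit's. Ring: bare aluminium, 66 mm outside, 38 mm inside, 7 mm thick, 2.5 mm below the lens rim (rim inside 67 mm). Two through holes of 7 mm opposite each other, centres 25 mm from the axis, edges countersunk to 9.4 mm. Domed glass inside the ring, lower than its face. Axes do not turn with the ring.
- ring (a joint): ring's angle in rad, growing clockwise seen from above (tightening): -0.6 to -0.4 at the start, 0 where it meets its seal. It drags (0.1 to 0.2 N m) up to 0 and stops there; turned on, the seal gives, about 10 N m per rad; friction holds it. The thread's start differs: the line of the holes, counter-clockwise from lens_unit's y axis, is at -0.45 minus this value, give or take 0.3 rad (see or feel).
- spanner_grip (a point): centre of the black ribbed grip of the spanner; x across the grip's thickness, y along spanner and pins' line, z up. Grip 14.4 mm thick, 44 mm long, 50 mm high (25 mm up and down from here). Below it a steel bar 116 x 14 x 12 mm along y (25 to 37 mm below here), legs 11 mm thick to 60.5 mm below, pins 5 mm thick to 67 mm below. 0.22 kg or so.
- pin_a (a point): tip of one pin, 5 mm thick and 6.5 mm long to the leg's shoulder; 67 mm below spanner_grip and 25 mm along its +y. The spanner is the same either way round.
- pin_b (a point): tip of the other pin, 67 mm below spanner_grip and 25 mm along its -y
- stand_seat (a point): where spanner_grip lies when the spanner sits in its cradle, 83 mm above the bench; y along the seated spanner, z up. The cradle is a steel plate (64 x 126 mm, bolted down) with two posts 49 mm either side; the bar's ends lie in their notches, 16.4 mm wide, flared to 29 mm at the top (58 mm above the bench), floor 46 mm above the bench.
- driver_b: small screwdriver lying behind the work, 175 mm long; origin at the centre of its underside; leave it alone
- esd_brush: black antistatic brush lying at the front, 195 mm long; origin at the centre of its underside; leave it alone
- tweezers: tweezers lying at the front right, 130 mm long; origin at the centre of its underside; leave it alone
- label_roll: roll of white labels lying flat, 72 mm across, 40 mm high; origin at the centre of its underside; leave it alone
- screw_box: small carton, 45 x 70 x 22 mm; origin at the centre of its underside; leave it alone
- wash_bottle: white squeeze bottle standing behind the work, 65 mm across, 152 mm high; origin at the centre of its underside; leave it alone
Things that resemble listed ones, but are neither listed nor needed, are in the scene too. There is more than one size of the part that bears spanner_grip; the job needs the smaller.

How it is judged:
On the way, in this order (a step that is already met when the one before it is completed fails the run):
1. both pins of the spanner are in the ring's holes: tips at least 3 mm below the ring's face, spanner upright (0.1 rad) and within 4 mm of the lens axis (z of each of pin_a, pin_b in the frame of ring_centre below -0.003 m and horizontal distance between spanner_grip and ring_centre below 0.004 m and angle between spanner_grip's own z axis and vertical below 0.1 rad), for 0.2 s.
2. the ring is tight: on its seal, both pins bearing on their holes' flanks in the tightening direction with over 3 N each, and one at least with over 8 N (about 0.3 N m in all) (all of step 1 and value of joint ring above -0.02 rad and contact force between spanner and ring_c0 above 3 N and contact force between spanner and ring_c1 above 3 N and (contact force between spanner and ring_c0 above 8 N or contact force between spanner and ring_c1 above 8 N)), for 0.3 s.
At the end, for the whole second after the job is handed in: The spanner rests in its cradle, its grip within 8 mm of the seat, upright and in line with it within 0.1 rad, at rest; the ring is still on its seal (not turned back by more than 0.02 rad) (distance between spanner_grip and stand_seat below 0.008 m and angle between spanner_grip's own z axis and vertical below 0.1 rad and linear speed of spanner below 0.02 m/s and angle between the y axis of spanner_grip and the y axis of stand_seat, either way round below 0.1 rad and value of joint ring above -0.02 rad); the robot touches nothing.
It fails at once if the ring is over-tightened: a pin bears on its hole's flank with over 20 N (1 N m for both together) (contact force between spanner and ring_c0 above 20 N or contact force between spanner and ring_c1 above 20 N).
It fails at once if the spanner presses on the lens unit with over 40 N while a pin is not in its hole, or with over 60 N in all once they are in ((contact force between spanner and lens_unit above 40 N and not (z of each of pin_a, pin_b in the frame of ring_centre below -0.003 m)) or contact force between spanner and lens_unit above 60 N).
It fails at once if the spanner touches the glass with over 1 N (contact force between spanner and front_glass_c0 above 1 N).
It fails at once if another thing on the bench is shifted by over 20 mm (distance of any of driver_b, esd_brush, tweezers, label_roll, screw_box, wash_bottle from where it was at the start of the episode above 0.02 m).
It also fails if it takes over 66 s, if anything falls off the work surface, if the arm or the gripper's body presses on something with over 40 N, if the wrist force passes 120 N, or if a joint passes its speed limit or range.

## Working session

There is one attempt and no reset: what is moved stays moved. The work goes in short steps, Python scripts to look and compute and a shell command to move; the robot and the scene stay as the last step left them, time stands still between calls to the robot, and variables do not carry over. Pictures are saved under pics/ and viewed, about 8 in all and at most 12, crops included, and the job is handed in when it is done.

```bash
ls; mkdir -p pics
cat > h.py <<'E'
import numpy as np,cv2
from scipy.spatial.transform import Rotation as R
from station import ctrl
def T_tool():
    o=ctrl.get_obs();T=np.eye(4);T[:3,:3]=R.from_euler('xyz',o['eef_rot']).as_matrix();T[:3,3]=o['ee_pos'];return T
def cam(n):
    p=ctrl.camera_params(n);f=240/np.tan(np.radians(p['vertical_fov'])/2)
    W=T_tool()@np.array(p['mount']) if n=='wrist' else np.linalg.inv(np.array(p['camera_from_world']))
    return f,p['cx'],p['cy'],W
def ray_z(c,u,v,z):
    f,cx,cy,W=c;d=W[:3,:3]@np.array([(u-cx)/f,(v-cy)/f,1]);o=W[:3,3];return o+d*(z-o[2])/d[2]
def pt(c,u,v,d):
    f,cx,cy,W=c;return W[:3,:3]@(np.array([(u-cx)/f,(v-cy)/f,1])*d)+W[:3,3]
def proj(c,P):
    f,cx,cy,W=c;q=np.linalg.inv(W)@np.append(P,1);return f*q[0]/q[2]+cx,f*q[1]/q[2]+cy
def cloud(c,d):
    f,cx,cy,W=c;v,u=np.mgrid[:480,:640];P=np.stack([(u-cx)/f*d,(v-cy)/f*d,d],-1);return P@W[:3,:3].T+W[:3,3]
def shot(n,name):
    c=cam(n);im,d=ctrl.camera(n);cv2.imwrite(f'pics/{name}.png',im[:,:,::-1]);np.savez(f'pics/{name}.npz',im=im,d=d,f=c[0],cx=c[1],cy=c[2],W=c[3]);return c,im,d
def load(name):
    z=np.load(f'pics/{name}.npz');return (float(z['f']),float(z['cx']),float(z['cy']),z['W']),z['im'],z['d']
E
python3 - <<'E'
from h import *
print(ctrl.get_obs())
for n in('top','scene'):
    c,im,d=shot(n,n+'1');print(n,c[0],c[3][:3].round(3).tolist())
    for l,z in(('spanner_grip',.083),('stand_seat',.083),('ring_centre',.09),('lens_unit',0)):
        for r in ctrl.place_of(n,l)[:4]:print(l,r['score'],np.round(r['centre']),ray_z(c,*r['centre'],z).round(4))
E
```

```text
pics
{'time_s': 0.0, 'qpos': array([-1.25857790e+00,  3.00451856e-01,  1.52154239e+00, -1.71303745e-05,
        1.32069546e+00, -6.65900674e-02]), 'joint_vel': array([-1.52103409e-03, -1.35721719e-03, -7.27813129e-05, -1.76729042e-04,
       -1.07037567e-03,  5.06825182e-05]), 'tau': array([-1.03034567e-03, -5.31807625e+01, -3.52737200e+01,  7.06864544e-02,
        2.42740806e-02, -8.43264411e-05]), 'ee_pos': array([ 0.20332007, -0.51077469,  0.20491325]), 'eef_rot': array([-3.14153621e+00,  1.09572212e-03, -1.19198356e+00]), 'force': array([ 0.30224928, -0.38826913, -0.11442243]), 'moment': array([-0.01697248, -0.01075692, -0.09296901]), 'grip_width': 0.09416568390088205}
top 576.7010726747159 [[0.009, -0.996, 0.084, 0.464], [-1.0, -0.009, -0.003, -0.017], [0.004, -0.084, -0.996, 1.224]]
spanner_grip 0.92 [155. 285.] [0.4587 0.3144 0.083 ]
stand_seat 0.72 [401. 276.] [ 0.4817 -0.1703  0.083 ]
stand_seat 0.55 [472. 323.] [ 0.3894 -0.3099  0.083 ]
ring_centre 0.86 [263. 246.] [0.5365 0.1036 0.09  ]
lens_unit 0.91 [267. 247.] [0.5407 0.1038 0.    ]
scene 536.4565428705432 [[-0.845, -0.294, 0.447, 0.071], [-0.535, 0.448, -0.717, 0.751], [0.011, -0.845, -0.535, 0.687]]
spanner_grip 0.93 [253. 406.] [0.4252 0.3768 0.083 ]
spanner_grip 0.76 [399. 222.] [ 0.4764 -0.1894  0.083 ]
stand_seat 0.93 [397. 224.] [ 0.4764 -0.1787  0.083 ]
ring_centre 0.97 [298. 276.] [0.5416 0.101  0.09  ]
lens_unit 0.66 [298. 312.] [0.5456 0.1004 0.    ]
```

View pics/top1.png

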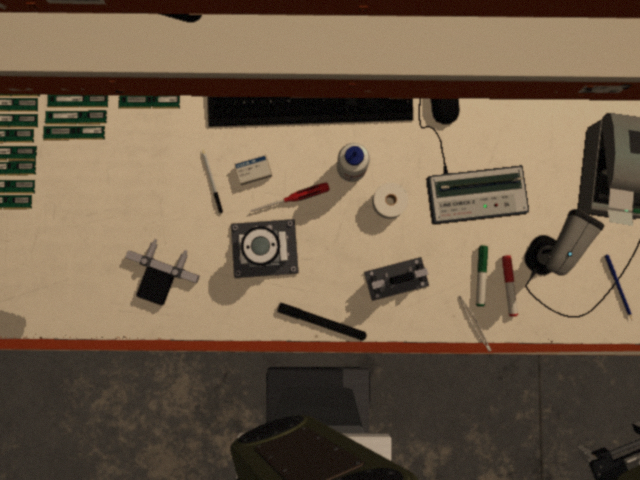

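View pics/scene1.png

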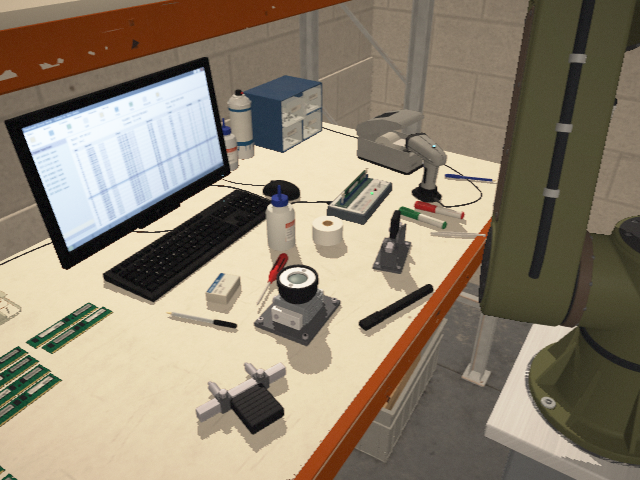

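Candidates for the spanner are the one in the cradle at top (401,276) and the one lying on the bench at (155,285), with its pins facing back. The description says "from its cradle" and "smaller", so I choose (401,276). I'll check sizes from the depth data and take a close crop.

Run:
```python
from h import *
c,im,d=load('top1');P=cloud(c,d)
def box(cx,cy,r,z0,z1):
    m=(d>0)&(abs(P[...,0]-cx)<r)&(abs(P[...,1]-cy)<r)&(P[...,2]>z0)&(P[...,2]<z1);return m
for nm,cx,cy,z0,z1,r in(('grip',.48,-.175,.095,.125,.06),('bar+posts',.48,-.175,.04,.068,.08),('plate',.48,-.175,.004,.02,.1),('lens rim',.538,.103,.08,.1,.06),('lensplate',.54,.103,.006,.016,.1),('other',.458,.314,.012,.08,.1),('otherlow',.458,.314,.005,.08,.1)):
    m=box(cx,cy,r,z0,z1);q=P[m]
    if len(q)<5: print(nm,len(q));continue
    b=cv2.minAreaRect((q[:,:2]*1000).astype(np.float32))
    print(nm,len(q),q.mean(0).round(4),'z',np.percentile(q[:,2],[5,50,95]).round(4),'rect',np.round(b[0],1),np.round(b[1],1),round(b[2],1))
cr=lambda u,v:cv2.resize(im[v-40:v+40,u-40:u+40,::-1],(390,390),interpolation=cv2.INTER_CUBIC)
cv2.imwrite('pics/crop1.png',np.hstack([cr(401,276),cr(155,275)]))
```

```text
grip 173 [ 0.4765 -0.1686  0.1069] z [0.1033 0.1071 0.1107] rect [ 476.6 -169.4] [14.4 43.5] 14.6
bar+posts 411 [ 0.4775 -0.1677  0.0567] z [0.0472 0.0573 0.0621] rect [ 476.6 -169.4] [ 35.5 115.5] 15.1
plate 1222 [ 0.4771 -0.1678  0.0065] z [0.0042 0.0061 0.0104] rect [ 480.2 -175.5] [199.4 198.8] 89.6
lens rim 1215 [0.5377 0.1095 0.0893] z [0.0838 0.0895 0.094 ] rect [537.4 109.9] [77.2 76.3] 45.6
lensplate 1805 [0.5399 0.1062 0.0101] z [0.0066 0.01   0.0141] rect [549.4 104.5] [191.1 177.5] 12.9
other 1845 [0.4796 0.326  0.0228] z [0.0168 0.0227 0.0292] rect [488.9 324.2] [132.8 131. ] 25.8
otherlow 1968 [0.4781 0.3249 0.0218] z [0.0084 0.0225 0.029 ] rect [457.2 313.8] [197.1 197.7] 0.9
```

View pics/crop1.png

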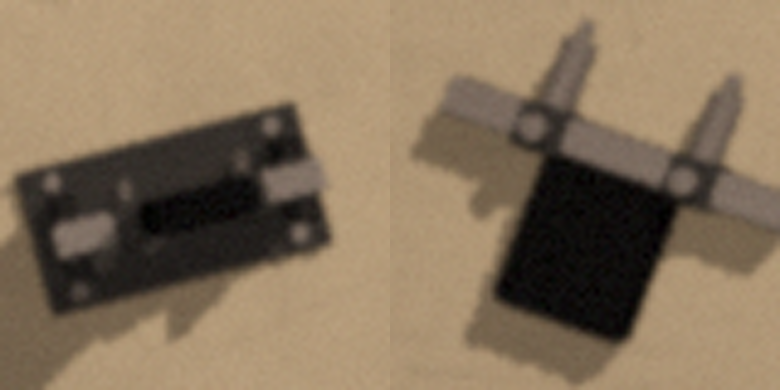

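```bash
cat >> h.py <<'E'
def togo(pos,yaw):
    "shift in tool axes AFTER making the turn (cm), and rotvec in current tool axes"
    T=T_tool();Rt=R.from_euler('xyz',[np.pi,0,yaw]);rv=(R.from_matrix(T[:3,:3]).inv()*Rt).as_rotvec()
    print('turn',rv.round(4),'then shift cm',(Rt.inv().apply(np.array(pos)-T[:3,3])*100).round(3),'| shift in present axes',(T[:3,:3].T@(np.array(pos)-T[:3,3])*100).round(3))
E
python3 - <<'E'
from h import *
print(np.array(ctrl.camera_params('wrist')['mount']).round(4),ctrl.camera_params('wrist')['vertical_fov'])
togo([.46,.11,.3],.258)
togo([.4766,-.1694,.3],.258)
E
```

```text
[[ 1.000e+00  3.000e-04 -3.000e-04 -0.000e+00]
 [-2.000e-04  9.710e-01  2.393e-01 -6.870e-02]
 [ 4.000e-04 -2.393e-01  9.710e-01 -1.788e-01]
 [ 0.000e+00  0.000e+00  0.000e+00  1.000e+00]] 59.634777502779016
turn [-1.00e-04  1.00e-04 -1.45e+00] then shift cm [ 40.658 -53.495  -9.459] | shift in present axes [-48.205 -46.81   -9.455]
turn [-1.00e-04  1.00e-04 -1.45e+00] then shift cm [ 35.135 -26.056  -9.459] | shift in present axes [-21.632 -38.019  -9.457]
```

```bash
python3 -c "
from h import *
togo([.538,.108,.22],0.258)"
```

```text
turn [-1.00e-04  1.00e-04 -1.45e+00] then shift cm [ 48.149 -51.311  -1.459] | shift in present axes [-45.134 -53.983  -1.455]
```

```bash
python3 -m inch '[-3.2,-3.85,-0.1,0,0,0,1,-3.2,-3.85,-0.1,0,0,0,1,-3.2,-3.85,-0.1,0,0,0,1,-3.2,-3.85,-0.1,0,0,0,1,-3.2,-3.85,-0.1,0,0,0,1,-3.2,-3.85,-0.1,0,0,0,1,-3.2,-3.85,-0.1,0,0,0,1,-3.2,-3.85,-0.1,0,0,0,1,-3.2,-3.85,-0.1,0,0,0,1,-3.2,-3.85,-0.1,0,0,0,1,-3.2,-3.85,-0.1,0,0,0,1,-3.2,-3.85,-0.1,0,0,0,1,-3.2,-3.85,-0.1,0,0,0,1,-3.2,-3.85,-0.1,0,0,0,1]'
python3 -m inch '[0,0,0,0,0,-0.18,1,0,0,0,0,0,-0.18,1,0,0,0,0,0,-0.18,1,0,0,0,0,0,-0.18,1,0,0,0,0,0,-0.18,1,0,0,0,0,0,-0.18,1,0,0,0,0,0,-0.18,1,0,0,0,0,0,-0.18,1,0,0,0,0,0,0,1,0,0,0,0,0,0,1]'
python3 - <<'E'
from h import *
c,im,d=shot('wrist','w1')
print(c[3][:3,3])
for l,z in(('ring_centre',.09),('lens_unit',0)):
    for r in ctrl.place_of('wrist',l)[:4]:print(l,r['score'],np.round(r['centre']),ray_z(c,*r['centre'],z).round(4))
E
```

```text
time_s: 2.25
ee_pos: [0.5391, 0.1062, 0.2196]
eef_rot: [-3.141, -0.0, -1.192]
force: [-0.5, -0.9, 0.9]
grip_width: 0.0939
time_s: 3.5
ee_pos: [0.5385, 0.1046, 0.2195]
eef_rot: [-3.142, -0.0, 0.244]
force: [-0.2, 0.3, -0.4]
grip_width: 0.0938
[0.52147222 0.17150102 0.39827793]
ring_centre 0.58 [315. 223.] [0.5361 0.1078 0.09  ]
ring_centre 0.42 [349. 451.] [ 0.6135 -0.0811  0.09  ]
lens_unit 0.95 [318. 200.] [0.5384 0.1113 0.    ]
```

View pics/w1.png

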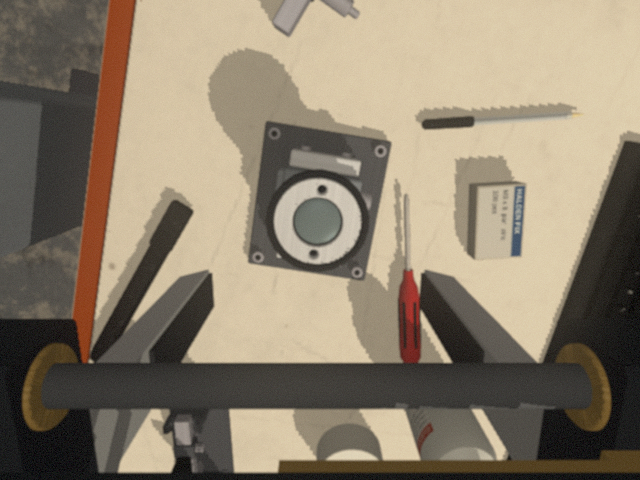

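The wrist view shows the ring bright at about (318,221), with hole dots at (322,189) and (313,254). The fingers are clear of it. Next I'll measure the holes and ring precisely.

Run:
```python
from h import *
c,im,d=load('w1');g=cv2.cvtColor(im,cv2.COLOR_RGB2GRAY)
# rectify plane z=.09, 0.25 mm/px around (0.537,.108)
N=360;s=.00025;x0,y0=.537,.108
f,cx,cy,W=c;iy,ix=np.mgrid[:N,:N];X=x0+(ix-N/2)*s;Y=y0+(iy-N/2)*s
Q=(np.stack([X,Y,np.full_like(X,.09)],-1)-W[:3,3])@W[:3,:3]
r=cv2.remap(g,(f*Q[...,0]/Q[...,2]+cx).astype(np.float32),(f*Q[...,1]/Q[...,2]+cy).astype(np.float32),cv2.INTER_CUBIC)
cv2.imwrite('pics/rect.png',r)
b=(r>125).astype(np.uint8)
n,lab,st,cen=cv2.connectedComponentsWithStats(b)
k=1+np.argmax(st[1:,4]*(np.hypot(*(cen[1:]-N/2).T)<60));m=(lab==k).astype(np.uint8)
cs,h=cv2.findContours(m,cv2.RETR_CCOMP,cv2.CHAIN_APPROX_NONE)
for q in cs:
    a=cv2.contourArea(q)
    if a>60:
        (u,v),ax,an=cv2.fitEllipse(q);print('area',a,'centre',round(x0+(u-N/2)*s,4),round(y0+(v-N/2)*s,4),'dia mm',np.round(np.array(ax)*s*1e3,1))
P=cloud(c,d);m=(d>0)&(abs(P[...,0]-.537)<.05)&(abs(P[...,1]-.108)<.05)
mm=m&(P[...,2]>.07);q=P[mm];print('z',np.percentile(q[:,2],[5,50,95]),cv2.minEnclosingCircle((q[:,:2]*1e3).astype(np.float32)))
m=(d>0)&(abs(P[...,0]-.54)<.09)&(abs(P[...,1]-.11)<.1)&(P[...,2]>.006)&(P[...,2]<.016)&(g<110)
n,lab,st,cen=cv2.connectedComponentsWithStats(m.astype(np.uint8));k=1+np.argmax(st[1:,4]);q=P[lab==k];print('plate',cv2.minAreaRect((q[:,:2]*1e3).astype(np.float32)))
```

```text
area 53895.5 centre 0.5378 0.1089 dia mm [65.3 65.7]
area 634.5 centre 0.5351 0.1335 dia mm [7.1 7.2]
area 17868.0 centre 0.5379 0.1088 dia mm [37.6 37.8]
area 610.5 centre 0.5409 0.0841 dia mm [6.9 7.1]
z [0.08917453 0.33239648 0.34947017] ((540.2828369140625, 116.48664855957031), 58.443641662597656)
plate ((537.7532348632812, 108.8236083984375), (115.35417175292969, 135.27235412597656), 4.919009208679199)
```

View pics/rect.png

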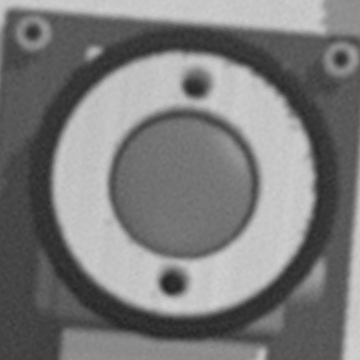

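```bash
python3 -c "
from h import *
togo([.4766,-.1694,.22],0.258)"
```

```text
turn [ 0.      0.     -0.0121] then shift cm [-12.975  24.909  -0.054] | shift in present axes [-12.673  25.064  -0.054]
```

```bash
python3 -m inch '[-2.11,4.18,0,0,0,-0.012,1,-2.11,4.18,0,0,0,0,1,-2.11,4.18,0,0,0,0,1,-2.11,4.18,0,0,0,0,1,-2.11,4.18,0,0,0,0,1,-2.11,4.18,0,0,0,0,1,0,0,0,0,0,0,1,0,0,0,0,0,0,1]'
python3 - <<'E'
from h import *
c,im,d=shot('wrist','w2');P=cloud(c,d)
for r in ctrl.place_of('wrist','spanner_grip')[:3]:print(r['score'],np.round(r['centre']),ray_z(c,*r['centre'],.083).round(4))
x=(abs(P[...,0]-.4766)<.08)&(abs(P[...,1]+.1694)<.08)&(d>0)
for z0,z1 in((.098,.125),(.042,.066),(.003,.016)):
    m=x&(P[...,2]>z0)&(P[...,2]<z1)
    if z1<.02:m&=im.max(-1)<120
    n,lab,st,cen=cv2.connectedComponentsWithStats(m.astype(np.uint8))
    q=P[m];b=cv2.minAreaRect((q[:,:2]*1e3).astype(np.float32));print(len(q),np.percentile(q[:,2],[5,50,95]).round(4),np.round(b[0],1),np.round(b[1],1),round(b[2],2))
    if z0>.09:
        C=np.cov(q[:,:2].T);w,v=np.linalg.eigh(C);print('pca angle of long axis from y',np.arctan2(-v[0,1],v[1,1]),q.mean(0))
E
```

```text
time_s: 4.65
ee_pos: [0.4802, -0.1699, 0.2194]
eef_rot: [-3.141, -0.0, 0.259]
force: [0.4, -0.4, 0.6]
grip_width: 0.0941
0.59 [310. 227.] [ 0.4756 -0.1724  0.083 ]
1194 [0.1049 0.1072 0.1085] [ 476.6 -170.5] [13.9 43.5] 14.52
pca angle of long axis from y 0.2571238325305359 [ 0.47634089 -0.16971957  0.10703272]
2211 [0.0496 0.0575 0.06  ] [ 476.9 -170.8] [ 35.8 115.4] 14.96
5035 [0.0043 0.0057 0.0071] [ 476.1 -170.7] [ 62.9 124.1] 15.13
```

View pics/w2.png

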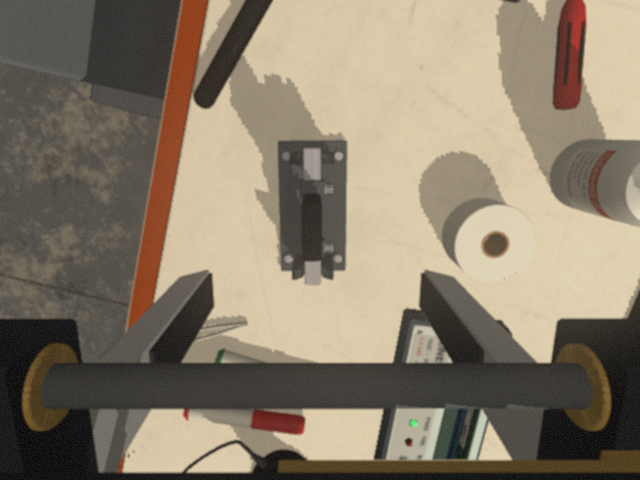

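The cradle spanner is centred at (312,225) px. It measures 14 x 43.5 mm on a 115 mm bar, matching the smaller size. Descending to grip it.

```bash
python3 -m inch '[-0.37,0,3,0,0,0,0.6,0,0,3,0,0,0,0.5,0,0,3,0,0,0,0.4,0,0,2.5,0,0,0,0.4,0,0,2,0,0,0,0.4,0,0,1,0,0,0,0.4,0,0,0.8,0,0,0,0.4,0,0,0,0,0,0,0.4,0,0,0,0,0,0,0.4]'
python3 -c "
from h import *
togo([.4766,-.1706,.066],0.261);print(ctrl.get_obs()['grip_width'])"
```

```text
time_s: 5.88
ee_pos: [0.4768, -0.1712, 0.067]
eef_rot: [3.141, -0.001, 0.26]
force: [0.1, -0.9, -0.1]
grip_width: 0.0377
turn [ 0.0005 -0.0007 -0.001 ] then shift cm [-0.006 -0.068  0.102] | shift in present axes [-0.006 -0.068  0.102]
0.03769617821198314
```

```bash
python3 -m inch '[0,-0.07,0,0,0,0,0.1,0,0,0,0,0,0,0,0,0,0,0,0,0,0,0,0,0,0,0,0,0,0,0,0,0,0,0,0,0,0,0,0,0,0,0]' 60
python3 -m inch '[0,0,-0.5,0,0,0,0,0,0,-1,0,0,0,0,0,0,-2,0,0,0,0,0,0,-3,0,0,0,0,0,0,-3.5,0,0,0,0,0,0,-3.5,0,0,0,0,0,0,-1,0,0,0,0,0,0,0,0,0,0,0,0,0,0,0,0,0,0]'
python3 -c "
from h import *
togo([.5379,.1089,.20],0.117);print(ctrl.get_obs())"
```

```text
time_s: 6.62
ee_pos: [0.4764, -0.1705, 0.0666]
eef_rot: [3.141, -0.0, 0.26]
force: [-1.0, 0.9, 4.9]
grip_width: 0.014
time_s: 7.75
ee_pos: [0.4759, -0.1703, 0.21]
eef_rot: [-3.14, 0.002, 0.26]
force: [-0.2, -0.2, -1.6]
grip_width: 0.0142
turn [-0.0012  0.0018  0.143 ] then shift cm [  9.422 -27.006   1.003] | shift in present axes [ 13.176 -25.386   1.015]
{'time_s': 7.75, 'qpos': array([-4.16171648e-01,  1.97972089e-01,  1.63727670e+00, -2.57543846e-05,
        1.30855049e+00, -6.76170684e-01]), 'joint_vel': array([-0.00182018,  0.00292479, -0.00342473, -0.00105431,  0.0048852 ,
        0.00138869]), 'tau': array([ 1.78882998e-02, -4.87246513e+01, -3.63199675e+01,  4.70665377e-02,
        6.59159431e-02, -2.21306077e-04]), 'ee_pos': array([ 0.47585361, -0.1703136 ,  0.2100339 ]), 'eef_rot': array([-3.14023111e+00,  1.73666890e-03,  2.60006923e-01]), 'force': array([-0.19905883, -0.23884784, -1.64996499]), 'moment': array([-0.03813127, -0.09758474, -0.02359444]), 'grip_width': 0.014230072620511605}
```

```bash
python3 -m inch '[1.2,-2.1,0,0,0,0,0,2.4,-4.5,0,0,0,0,0,2.4,-4.6,0,0,0,0,0,2.4,-4.6,0,0,0,0,0,2.4,-4.6,0,0,0,0,0,1.4,-3,0.5,0,0,0.05,0,0.8,-1.5,0.5,0,0,0.093,0,0,0,0,0,0,0,0,0,0,0,0,0,0,0]'
python3 - <<'E'
from h import *
togo([.5379,.1089,.16],0.117);print(ctrl.get_obs()['force'])
c,im,d=shot('wrist','w3')
for n in('pin_a','pin_b','spanner_grip','ring_centre'):
    print(n,[(r['score'],np.round(r['centre'])) for r in ctrl.place_of('wrist',n)[:2]])
E
```

```text
time_s: 8.88
ee_pos: [0.5385, 0.1026, 0.201]
eef_rot: [3.141, 0.001, 0.119]
force: [0.9, -0.1, -1.0]
grip_width: 0.0141
turn [0.0001 0.0009 0.0016] then shift cm [ 0.009 -0.629  4.099] | shift in present axes [ 0.014 -0.629  4.099]
[ 0.90713095 -0.0942642  -1.03460257]
pin_a [(0.91, array([334.,   0.]))]
pin_b [(0.91, array([334.,   0.]))]
spanner_grip [(0.95, array([314., 308.]))]
ring_centre []
```

View pics/w3.png

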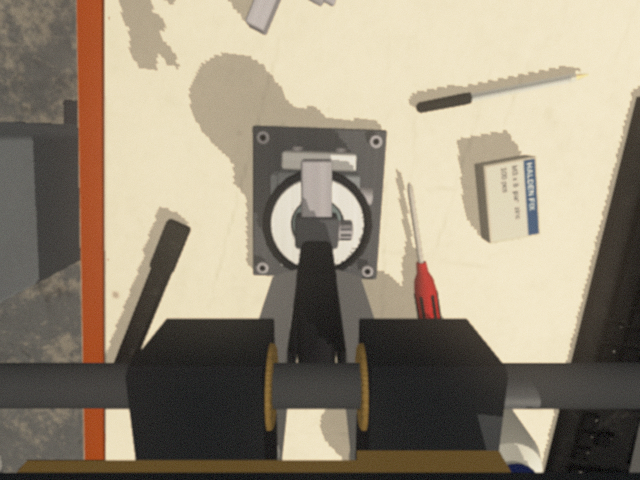

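```bash
python3 -m inch '[0,-0.3,1.5,0,0,0,0,0,-0.3,2,0,0,0,0,0,0,1,0,0,0,0,0,0,0,0,0,0,0,0,0,0,0,0,0,0]'
python3 - <<'E'
from h import *
togo([.5379,.1089,.135],0.117);print(ctrl.get_obs()['force'],ctrl.get_obs()['moment'])
c,im,d=shot('wrist','w4');P=cloud(c,d)
T=T_tool();q=P[(d>.1)&(d<.5)];L=(q-T[:3,3])@T[:3,:3]
m=(abs(L[:,0])<.02)&(L[:,2]>-.002)&(L[:,2]<.02)&(L[:,1]<-.02)&(L[:,1]>-.08)
l=L[m];print(len(l),l.min(0),l.max(0),np.median(l,0))
if len(l)>20:
    a=np.polyfit(l[:,1],l[:,0],1);print('bar line x=a*y+b',a,'z slope',np.polyfit(l[:,1],l[:,2],1))
E
```

```text
time_s: 9.75
ee_pos: [0.5384, 0.1092, 0.157]
eef_rot: [3.142, -0.001, 0.117]
force: [0.0, 0.2, -2.0]
grip_width: 0.0141
turn [ 0.     -0.0008 -0.    ] then shift cm [-0.049  0.028  2.197] | shift in present axes [-0.051  0.028  2.197]
[ 0.03462319  0.18156422 -2.01723579] [ 0.02060363 -0.05974925 -0.02378456]
3331 [-0.01022306 -0.05748058 -0.00193831] [ 0.01639385 -0.0200306   0.01983029] [ 0.00040546 -0.03373194  0.00878847]
bar line x=a*y+b [0.1029888  0.00452553] z slope [-0.07914132  0.00575788]
```

Run:
```python
from h import *
c,im,d=load('w4');P=cloud(c,d)
T=T_tool();q=P[(d>.1)&(d<.5)];L=(q-T[:3,3])@T[:3,:3]
l=L[(abs(L[:,0])<.01)&(abs(L[:,2]-.0088)<.003)&(L[:,1]<-.026)&(L[:,1]>-.06)]
for y in np.arange(-.056,-.026,.005):
    s=l[abs(l[:,1]-y)<.002];print(round(y,3),len(s),'x mid',(np.percentile(s[:,0],2)+np.percentile(s[:,0],98))/2,'w',np.ptp(s[:,0]),'z',np.median(s[:,2]))
print(l[:,1].min())
```

```text
-0.056 258 x mid -0.0004417096432122844 w 0.013857889988394852 z 0.009428179572078815
-0.051 281 x mid -0.000512811920969268 w 0.013467937580330644 z 0.009186946821712115
-0.046 278 x mid -0.0005082690792321755 w 0.013598849489912157 z 0.009177228320193184
-0.041 278 x mid -0.000502731492299794 w 0.013662244815523347 z 0.009202681547089711
-0.036 265 x mid -0.0002578858780794332 w 0.013264587550138547 z 0.009196778324049299
-0.031 383 x mid -0.0001726421733106477 w 0.01955775055590065 z 0.007671141784803595
-0.057480576429251216
```

```bash
python3 -m inch '[0,0.02,0.6,0,0,0,0,0,0,0.5,0,0,0,0,0,0,0.2,0,0,0,0,0,0,0.1,0,0,0,0,0,0,0.1,0,0,0,0,0,0,0,0,0,0,0]'
python3 -m inch '[0,0,0.1,0,0,0,0,0,0,0.1,0,0,0,0,0,0,0,0,0,0,0]'
```

```text
time_s: 10.55
ee_pos: [0.5381, 0.1091, 0.1415]
eef_rot: [-3.142, -0.0, 0.117]
force: [-0.5, 0.1, -2.0]
grip_width: 0.0142
time_s: 10.92
ee_pos: [0.5381, 0.1091, 0.1394]
eef_rot: [3.142, 0.0, 0.117]
force: [-0.4, 0.2, -2.0]
grip_width: 0.0139
```

```bash
python3 -m inch '[0,0,0.1,0,0,0,0,0,0,0.1,0,0,0,0,0,0,0,0,0,0,0]'
python3 -m inch '[0,0,0.1,0,0,0,0,0,0,0.05,0,0,0,0,0,0,0,0,0,0,0]'
python3 -c "
from h import *
print(ctrl.get_obs()['force'],ctrl.get_obs()['moment'])"
```

```text
time_s: 11.3
ee_pos: [0.5381, 0.1091, 0.1373]
eef_rot: [-3.142, 0.0, 0.117]
force: [-0.4, 0.7, -1.5]
grip_width: 0.014
time_s: 11.68
ee_pos: [0.5381, 0.1091, 0.1359]
eef_rot: [-3.142, 0.0, 0.117]
force: [0.8, 0.9, -1.5]
grip_width: 0.0139
[ 0.83878255  0.87668418 -1.49665267] [-0.04711916 -0.09073447  0.01707553]
```

```bash
python3 -m inch '[0,0,0,0,0,0.04,0,0,0,0,0,0,0.04,0,0,0,0,0,0,0.04,0,0,0,0,0,0,0.04,0,0,0,0,0,0,0.04,0,0,0,0,0,0,0,0]'; python3 -c "
from h import *
o=ctrl.get_obs();print(o['force'],o['moment'],o['eef_rot'])"
python3 -m inch '[0,0,0,0,0,0.04,0,0,0,0,0,0,0.04,0,0,0,0,0,0,0.04,0,0,0,0,0,0,0.04,0,0,0,0,0,0,0,0]'; python3 -c "
from h import *
o=ctrl.get_obs();print(o['force'],o['moment'],o['eef_rot'])"
```

```text
time_s: 12.42
ee_pos: [0.5382, 0.1091, 0.136]
eef_rot: [-3.142, -0.0, -0.083]
force: [0.9, -0.3, -2.3]
grip_width: 0.0142
[ 0.93759639 -0.26962343 -2.28091278] [-0.04089643 -0.23588276  0.07863768] [-3.14158343e+00 -2.73162839e-04 -8.26780724e-02]
time_s: 13.05
ee_pos: [0.5382, 0.1091, 0.136]
eef_rot: [-3.142, -0.0, -0.242]
force: [1.0, 0.7, -2.3]
grip_width: 0.0142
[ 1.02075667  0.65930615 -2.32211106] [-0.07703013 -0.37797288  0.14602306] [-3.14152425e+00 -2.85663022e-04 -2.41912629e-01]
```

```bash
cat > m.py <<'E'
from h import *
o=ctrl.get_obs();print('F',o['force'].round(2),'M',o['moment'].round(3),'yaw',o['eef_rot'][2].round(4),'tau6',o['tau'][5].round(3))
E
python3 -m inch '[0,0,0,0,0,0.03,0,0,0,0,0,0,0.02,0,0,0,0,0,0,0,0]' >/dev/null; python3 m.py
python3 -m inch '[0,0,0,0,0,0.03,0,0,0,0,0,0,0,0]' >/dev/null; python3 m.py
python3 -m inch '[0,0,0,0,0,0.02,0,0,0,0,0,0,0,0]' >/dev/null; python3 m.py
```

```text
F [ 2.26  0.13 -1.63] M [-0.085 -0.537  0.175] yaw -0.2931 tau6 0.362
F [ 1.94 -0.07 -1.88] M [-0.075 -0.564  0.16 ] yaw -0.3236 tau6 0.436
F [ 2.21 -0.78 -1.57] M [-0.125 -0.71   0.129] yaw -0.3434 tau6 0.345
```

```bash
python3 -m inch '[0.03,0,0,0,0,0.02,0,0,0,0,0,0,0,0]' ; python3 m.py
python3 -m inch '[0.02,0,0,0,0,0.02,0,0,0,0,0,0,0,0]' >/dev/null; python3 m.py
python3 -m inch '[0,0,0,0,0,0.02,0,0,0,0,0,0,0,0]' >/dev/null; python3 m.py
```

```text
time_s: 14.18
ee_pos: [0.5383, 0.109, 0.136]
eef_rot: [-3.142, 0.0, -0.364]
force: [1.7, -0.4, -1.8]
grip_width: 0.0141
F [ 1.74 -0.41 -1.79] M [-0.007 -0.312  0.065] yaw -0.3635 tau6 0.341
F [-0.56  0.62 -1.01] M [ 0.159 -0.043  0.146] yaw -0.3834 tau6 0.341
F [-0.66  1.54 -1.09] M [0.23  0.109 0.073] yaw -0.4034 tau6 0.343
```

```bash
python3 -m inch '[0,0,0,0,0,0.02,0,0,0,0,0,0,0,0]' >/dev/null; python3 m.py
python3 -m inch '[0,0,0,0,0,0.02,0,0,0,0,0,0,0,0]' >/dev/null; python3 m.py
```

```text
F [-1.3   0.38 -0.45] M [0.216 0.182 0.134] yaw -0.4235 tau6 0.343
F [-0.9   1.34 -2.16] M [0.336 0.313 0.137] yaw -0.4434 tau6 0.388
```

```bash
python3 -m inch '[0,0,0,0,0,0.02,0,0,0,0,0,0,0,0]' >/dev/null; python3 m.py
```

```text
F [-2.01  1.06 -0.49] M [0.301 0.357 0.311] yaw -0.4633 tau6 0.504
```

```bash
python3 -m inch '[-0.01,0,0,0,0,0.015,0,0,0,0,0,0,0,0]' >/dev/null; python3 m.py
```

```text
F [ 0.17  1.97 -0.82] M [0.222 0.243 0.413] yaw -0.4783 tau6 0.546
```

```bash
python3 -m inch '[0,0,0,0,0,0.01,0,0,0,0,0,0,0,0]' >/dev/null; python3 m.py
python3 -m inch '[0,0,0,0,0,0,0,0,0,0,0,0,0,0,0,0,0,0,0,0,0]'; python3 m.py
python3 -c "
from h import *
c,im,d=shot('wrist','w5');P=cloud(c,d);T=T_tool();q=P[(d>.1)&(d<.5)];L=(q-T[:3,3])@T[:3,:3]
l=L[(abs(L[:,0])<.01)&(abs(L[:,2]-.0088)<.003)&(L[:,1]<-.026)&(L[:,1]>-.06)]
for y in np.arange(-.056,-.035,.005):
    s=l[abs(l[:,1]-y)<.002];print(round(y,3),len(s),'x mid',(np.percentile(s[:,0],2)+np.percentile(s[:,0],98))/2)
"
```

```text
F [-0.72  0.78 -0.86] M [0.258 0.265 0.475] yaw -0.4881 tau6 0.561
time_s: 16.3
ee_pos: [0.5385, 0.109, 0.1359]
eef_rot: [3.142, 0.0, -0.488]
force: [-1.2, 1.3, -1.7]
grip_width: 0.0139
F [-1.18  1.34 -1.75] M [0.276 0.276 0.437] yaw -0.488 tau6 0.46
-0.056 242 x mid -0.0008399332046882166
-0.051 279 x mid -0.0008560008948386923
-0.046 263 x mid -0.0008602292622342297
-0.041 255 x mid -0.000616136269098528
-0.036 257 x mid -0.0006205038452237028
```

```bash
python3 -m inch '[0,0,0,0,0,0.01,0,0,0,0,0,0,0,0]' >/dev/null; python3 m.py
python3 -m inch '[0,0,0,0,0,0,0,0,0,0,0,0,0,0,0,0,0,0,0,0,0,0,0,0,0,0,0,0]'>/dev/null; python3 m.py
```

```text
F [-1.99  1.09 -1.94] M [0.225 0.21  0.566] yaw -0.4982 tau6 0.623
F [-0.1   0.95 -1.03] M [0.289 0.21  0.573] yaw -0.498 tau6 0.518
```

```bash
python3 -m inch '[0,0,0,0,0,-0.02,0,0,0,0,0,0,-0.02,0,0,0,0,0,0,-0.01,0,0,0,0,0,0,0,0]' ; python3 m.py
python3 -m inch '[0,0,-0.1,0,0,0,0,0,0,-0.2,0,0,0,0,0,0,-0.2,0,0,0,0,0,0,-0.3,0,0,0,0,0,0,0,0,0,0,0]' ; python3 m.py
```

```text
time_s: 17.6
ee_pos: [0.5385, 0.1089, 0.1359]
eef_rot: [-3.142, -0.0, -0.448]
force: [-1.1, 0.2, -1.7]
grip_width: 0.0142
F [-1.09  0.17 -1.69] M [0.181 0.024 0.017] yaw -0.4481 tau6 -0.106
time_s: 18.23
ee_pos: [0.5386, 0.109, 0.1443]
eef_rot: [-3.141, -0.001, -0.448]
force: [-0.1, 1.3, -2.5]
grip_width: 0.0141
F [-0.13  1.3  -2.54] M [ 0.015 -0.054 -0.039] yaw -0.448 tau6 0.0
```

```bash
python3 -m inch '[0,0,-2,0,0,0,0,0,0,-3,0,0,0,0,0,0,-2,0,0,-0.16,0,0,0,0,0,0,-0.18,0,0,0,0,0,0,-0.18,0,0,0,0,0,0,-0.18,0,0,0,0,0,0,0,0,0,0,0,0,0,0,0]' ; python3 -c "
from h import *
togo([.4764,-.1705,.2],.26)
c,im,d=shot('wrist','w6');P=cloud(c,d);T=T_tool();q=P[(d>.1)&(d<.5)];L=(q-T[:3,3])@T[:3,:3]
l=L[(abs(L[:,0])<.011)&(abs(L[:,2]-.0088)<.003)&(L[:,1]<-.026)&(L[:,1]>-.06)]
for y in np.arange(-.056,-.035,.005):
    s=l[abs(l[:,1]-y)<.002];print(round(y,3),len(s),'x mid',(np.percentile(s[:,0],2)+np.percentile(s[:,0],98))/2,np.median(s[:,2]))
print(l[:,1].min())
# ring hole: rectified crop
g=cv2.cvtColor(im,cv2.COLOR_RGB2GRAY)
"
```

```text
time_s: 19.23
ee_pos: [0.5385, 0.109, 0.2139]
eef_rot: [3.142, 0.0, 0.248]
force: [-0.1, 0.5, -1.3]
grip_width: 0.0142
turn [ 0.      0.     -0.0121] then shift cm [-13.184  25.411   1.393] | shift in present axes [-12.875  25.569   1.393]
-0.056 271 x mid -0.00017551894833060452 0.00919222229065564
-0.051 278 x mid -0.00040829757277578574 0.009183951774611229
-0.046 278 x mid -0.00040021567541527383 0.009069177776779357
-0.041 269 x mid -0.0004037144271993951 0.009116683564545225
-0.036 266 x mid -0.00017482488297245998 0.00903926024648333
-0.05753700242091191
```

```bash
python3 -m inch '[-1.1,2.1,0,0,0,-0.012,0,-2.3,4.5,0,0,0,0,0,-2.3,4.5,0,0,0,0,0,-2.3,4.5,0,0,0,0,0,-2.3,4.5,0,0,0,0,0,-1.7,3.3,0,0,0,0,0,-1,2,0,0,0,0,0,0,0,0,0,0,0,0,0,0,0,0,0,0,0]' ; python3 -c "
from h import *
togo([.4764,-.1705,.0666],.26)"
```

```text
time_s: 20.4
ee_pos: [0.4791, -0.1695, 0.2139]
eef_rot: [-3.141, -0.0, 0.263]
force: [0.5, 0.4, -1.7]
grip_width: 0.0141
turn [-0.0002 -0.      0.0032] then shift cm [-0.288  0.028 14.733] | shift in present axes [-0.289  0.03  14.732]
```

```bash
python3 -m inch '[-0.29,0.03,3,0,0,0.003,0,0,0,3.5,0,0,0,0,0,0,3,0,0,0,0,0,0,2,0,0,0,0,0,0,1,0,0,0,0,0,0,0,0,0,0,0,0,0,0,0,0,0,0]' ; python3 -c "
from h import *
togo([.4764,-.1705,.0666],.26)"
```

```text
time_s: 21.28
ee_pos: [0.4767, -0.1711, 0.0898]
eef_rot: [3.141, -0.001, 0.261]
force: [-1.1, -0.4, -1.2]
grip_width: 0.0143
turn [ 0.0008 -0.001   0.0011] then shift cm [-0.017 -0.069  2.321] | shift in present axes [-0.02  -0.071  2.321]
```

```bash
python3 -m inch '[0,-0.07,0.7,0,0,0,0,0,0,0.6,0,0,0,0,0,0,0.5,0,0,0,0,0,0,0.3,0,0,0,0,0,0,0,0,0,0,0]' ; python3 m.py
python3 -m inch '[0,0,0.1,0,0,0,0,0,0,0.05,0,0,0,0,0,0,0,0,0,0,0]' ; python3 m.py
```

```text
time_s: 21.9
ee_pos: [0.476, -0.1704, 0.0677]
eef_rot: [-3.141, 0.0, 0.261]
force: [-0.3, 0.4, -1.3]
grip_width: 0.0137
F [-0.28  0.44 -1.3 ] M [-0.014 -0.113 -0.009] yaw 0.261 tau6 -0.0
time_s: 22.28
ee_pos: [0.4762, -0.1705, 0.0666]
eef_rot: [3.141, -0.0, 0.261]
force: [0.0, 0.5, 0.1]
grip_width: 0.014
F [0.02 0.51 0.12] M [-0.055 -0.01   0.051] yaw 0.261 tau6 -0.001
```

```bash
python3 -m inch '[0,0,0.03,0,0,0,0,0,0,0,0,0,0,0,0,0,0,0,0,0,0.2,0,0,0,0,0,0,0.35,0,0,0,0,0,0,0.45,0,0,0,0,0,0,0.45,0,0,0,0,0,0,0.45]' ; python3 m.py
python3 -m inch '[0,0,-1,0,0,0,0.45,0,0,-3,0,0,0,0.45,0,0,-4,0,0,0,0.5,0,0,-4,0,0,0,0.8,0,0,-3,0,0,0,1,0,0,-0.4,0,0,0,1,0,0,0,0,0,0,1,0,0,0,0,0,0,1]'
python3 - <<'E'
from h import *
c,im,d=shot('wrist','w7');P=cloud(c,d)
x=(abs(P[...,0]-.4766)<.08)&(abs(P[...,1]+.1694)<.08)&(d>0)
for z0,z1 in((.098,.125),(.042,.066),(.003,.016)):
    m=x&(P[...,2]>z0)&(P[...,2]<z1)
    if z1<.02:m&=im.max(-1)<120
    q=P[m];b=cv2.minAreaRect((q[:,:2]*1e3).astype(np.float32));print(len(q),np.percentile(q[:,2],[5,50,95]).round(4),np.round(b[0],1),np.round(b[1],1),round(b[2],2))
togo([.538,.108,.22],.258)
c,im,d=shot('top','top2');_,im0,_=load('top1')
f=lambda r:cv2.resize(r[230:265,240:285,::-1],(390,300),interpolation=cv2.INTER_CUBIC)
E
```

```text
time_s: 23.15
ee_pos: [0.4761, -0.1705, 0.0661]
eef_rot: [-3.142, -0.0, 0.261]
force: [-0.7, 1.1, 0.3]
grip_width: 0.0422
F [-0.72  1.1   0.29] M [-0.045 -0.09  -0.066] yaw 0.261 tau6 0.0
time_s: 24.15
ee_pos: [0.4757, -0.1703, 0.2189]
eef_rot: [-3.14, 0.002, 0.261]
force: [0.1, 1.1, 0.8]
grip_width: 0.0926
1194 [0.1048 0.1073 0.1086] [ 476.1 -170.5] [13.9 43.4] 15.26
2220 [0.0487 0.0574 0.0601] [ 476.7 -170.6] [ 36.  115.1] 15.0
5058 [0.0043 0.0056 0.0071] [ 476.  -170.7] [ 62.8 124.2] 15.08
turn [-0.0012  0.0015  0.0029] then shift cm [ 13.123 -25.322  -0.098] | shift in present axes [ 13.197 -25.284  -0.087]
```

```bash
python3 -m inch '[1.1,-2.1,0,0,0,0,1,2.3,-4.4,0,0,0,0,1,2.3,-4.4,0,0,0,0,1,2.3,-4.4,0,0,0,0,1,2.3,-4.4,0,0,0,0,1,1.9,-3.6,0,0,0,0,1,1,-1.9,0,0,0,0,1,0,0,0,0,0,0,1,0,0,0,0,0,0,1]'
python3 - <<'E'
from h import *
c,im,d=shot('wrist','w8');g=cv2.cvtColor(im,cv2.COLOR_RGB2GRAY)
N=360;s=.00025;x0,y0=.537,.108
f,cx,cy,W=c;iy,ix=np.mgrid[:N,:N];X=x0+(ix-N/2)*s;Y=y0+(iy-N/2)*s
Q=(np.stack([X,Y,np.full_like(X,.09)],-1)-W[:3,3])@W[:3,:3]
r=cv2.remap(g,(f*Q[...,0]/Q[...,2]+cx).astype(np.float32),(f*Q[...,1]/Q[...,2]+cy).astype(np.float32),cv2.INTER_CUBIC)
n,lab,st,cen=cv2.connectedComponentsWithStats((r>125).astype(np.uint8))
k=1+np.argmax(st[1:,4]*(np.hypot(*(cen[1:]-N/2).T)<60));cs,h=cv2.findContours((lab==k).astype(np.uint8),cv2.RETR_CCOMP,cv2.CHAIN_APPROX_NONE)
H=[]
for q in cs:
    a=cv2.contourArea(q)
    if a>60:
        (u,v),ax,an=cv2.fitEllipse(q);p=(x0+(u-N/2)*s,y0+(v-N/2)*s);print(a,np.round(p,4))
        if a<2000:H.append(p)
H=sorted(H,key=lambda p:p[1]);D=np.subtract(H[-1],H[0]);print('line angle',np.arctan2(-D[0],D[1]),np.hypot(*D))
_,a,_=load('top1');_,b,_=load('top2');df=cv2.absdiff(a,b).max(-1);df=cv2.medianBlur(df,5);n,l,st,ce=cv2.connectedComponentsWithStats((df>35).astype(np.uint8));print([(tuple(ce[i].round()),st[i,4]) for i in range(1,n) if st[i,4]>15])
E
```

```text
time_s: 25.38
ee_pos: [0.5385, 0.106, 0.22]
eef_rot: [3.141, 0.0, 0.26]
force: [0.6, -0.4, 0.4]
grip_width: 0.0939
53897.5 [0.5378 0.1089]
638.5 [0.5478 0.1317]
17882.0 [0.5379 0.1088]
618.0 [0.5282 0.086 ]
line angle -0.4059004943913703 0.04969575140916358
[((np.float64(431.0), np.float64(294.0)), np.int32(10519)), ((np.float64(420.0), np.float64(364.0)), np.int32(27)), ((np.float64(414.0), np.float64(376.0)), np.int32(42)), ((np.float64(270.0), np.float64(449.0)), np.int32(3124)), ((np.float64(637.0), np.float64(429.0)), np.int32(34)), ((np.float64(369.0), np.float64(459.0)), np.int32(2511)), ((np.float64(608.0), np.float64(465.0)), np.int32(825)), ((np.float64(278.0), np.float64(470.0)), np.int32(212))]
```

```bash
python3 -c "
from station import ctrl
print(ctrl.hand_in())"
```

```text
the job is handed in; nothing more can be done
None
```

I tightened the ring with the smaller spanner, put the spanner back in its cradle, and handed the job in at about 25 s of the 66 s allowed. The hand-in gives no verdict, so the results below are my own measurements.

- **Insertion:** both pins went about 4.7 mm into the holes with no noticeable pressing force.
- **Tightening:** I turned the ring clockwise about 0.52 rad. It dragged at about 0.15 N m, then rose at about 8 N m per rad on the seal. I held it near 0.57 N m, which works out at about 11 N per pin; I could not measure the pins separately.
- **Cradle:** the last check puts the spanner within 0.5 mm and 0.01 rad of where it started. The gripper was open and clear.
- **Ring:** the last picture shows the hole line at -0.406 rad, down from +0.117. At full torque the spanner stood at -0.498 rad. The 0.09 rad difference fits pin play, slight give in the grip and the seal springing back, which should still leave the ring on its seal. I could not read the ring's joint angle directly to confirm that.
- **Other bench items:** I felt no contact with them. The before-and-after overhead comparison showed no change outside the area covered by the arm, and I did not check each item individually.

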